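# Find and mark the high spot of a belt pulley on the truing stand

### The arm

A 7-joint arm with a two-finger parallel gripper is mounted at the origin on the work surface. World frame = base frame: x ahead of the robot, y to its left, z up, the work surface at z = 0. Lengths are in m, angles in rad, forces in N, time in s.
With the tool pointing down it reaches from about 0.425 to 0.875 m from the base axis. Payload 4.7 kg.
Tool frame: the origin (TCP) lies midway between the tips of the shut fingers; the grasp point (between the pads) lies 19 mm behind it; z points along the fingers, y is the direction in which the jaws open and shut (so a half turn about z gives the same grasp; the last joint's range is limited). The gripper opens to 87 mm and grips with 3 to 60 N. Pads are 19 mm wide; open, the fingers measure 117 mm over their backs; the gripper's body (75 mm by 190 mm) begins 51 mm behind the grasp point.
Start: joints at [1.157, 0.321, -0.07, 1.45, 0.023, 1.371, -0.057], TCP at [0.27, -0.591, 0.223] pointing down, gripper open.
Joint ranges: [-2.86, 2.86], [-0.3, 2.09], [-1.38, 1.24], [0.06, 2.45], [-1.56, 4.7], [0.09, 2.05], [-2.69, 2.69]. Speed limits (rad/s): [2.57, 2.57, 3.14, 3.14, 3.14, 3.14, 3.14].

### API

Orientations are given as a rotation vector (axis times angle).
In Python, from bench import get_state, eyes, job gives the robot as it stands. The module is installed in compiled form; this text tells all that it offers.
- The arm moves only by the shell command python3 -m jog 'ROWS' [FORCE]. ROWS is JSON, a list that holds one entry, the list of rows, each a list of 5 numbers: the opening, from 0 (shut) to 1 (fully open), then the shift along the tool's x, y, z in units of 40 mm (1.0 is 40 mm), then the turn about the tool's z in units of 5 degrees (1.0 is 5 degrees). In form: [[[jaw, dx, dy, dz, turn], ...]]. A call has 1 to 10 rows; each row shifts and turns the commanded pose from where the row before left it, along the tool's axes as they then stand; what a row does not reach is not made up. A row lasts 1/8 s, in which the tool goes at most 62.5 mm and 10.7 degrees, less where a joint would pass 70% of its speed; a pose out of reach is approached as far as the arm can. A call is refused whole if a number of a shift passes 1 or a number of a turn 1, either way. A call with a gripper value outside its range is refused whole. The fingers move at their own pace and stop on an object; FORCE is the grip in N (left out, the last holds). Time passes only in rows, so rows that do not move let the fingers close. It gives the time, the measured TCP pose, the force and the opening at its end, in the units of the state.
- get_state(): the state, without advancing time (a new reading comes with each control period).
- eyes.get_image(name): name is "side" or "top"; returns (picture, depth): 420x560x3 uint8, red, green, blue; 420x560 float32, m along the optical axis (not along the pixel's ray), 0 where there is no reading.
- eyes.camera_params(name): a dict with "camera_matrix" (3x3 intrinsics, pixels), "k1" (the pictures are not rectified: a ray, as slopes to the right and down, at radius r is drawn at 1 + k1 r^2 times it, then the intrinsics apply), "pose" (4x4, takes a point from camera to world coordinates). Camera axes: x right, y down, z forward; pixel columns grow to the right and rows downward; lengths in m; the calibration is good to about 2 mm. A picture is of the moment at which its call begins. camera_params takes no time and is no camera call.
- job.close_job(): hands the job in, once; it reports no verdict.
The state is a dict: "time": time; "joint_positions": joint angles; "qd": joint speeds; "joint_torque": joint torques, N m; "position": TCP position; "tool_rot": TCP orientation; "ft_force": force on the tool from outside, world axes, zero at the start; "torque": the same for the moment, N m; "grip_width": opening from 0.0 (shut) to 1.0 (fully open).
Only numpy, scipy, OpenCV 4.12 (cv2) and the standard library are available. Lean on these libraries where they do the work, as an engineer would, in place of code of your own. Each camera call takes 0.05 s, during which the arm holds its last target. There are 200 camera calls.

### The job

Turn the pulley slowly by its crank handle until the high spot of its rim stands right under the pointer of the gauge, where the pointer is pushed back farthest, and leave it there. Then press the mark key on the gauge gently, well down, to mark that spot and nowhere else, and let the key come up again; do not disturb the things lying round the stand.

Things in the scene. Friction and masses are not known exactly. Their poses are not given: they have to be found in the camera images.
- pulley: flat steel belt pulley, 164 mm across its flanges, 40 mm thick, lying flat on an upright spindle; origin on the axis at its underside, 45 mm above the table (upper flange at 85, hub to 95 mm); z up, x from the axis to the crank handle. Turns endlessly either way, stays where left, with an even drag of 0.25 N m (3 to 5 N at the handle).
- rim_point (a point): fixed point 65 mm above the table where the pointer meets the plain rim, 75 mm from the spindle axis. The rim has one swell: 4 mm high at its crest, from 15 degrees before to 15 degrees after it. Where it is round the pulley differs each time; it is hidden under the upper flange, never within 30 degrees of the pointer at the start.
- crank_grip (a point): middle of the crank handle: an upright black sleeve, 18 mm in diameter, that spins freely on a stud 52 mm from the spindle axis. Point on the sleeve's axis, 120 mm above the table; the sleeve reaches from 93 to 137 mm. It travels with the pulley round a level circle of 52 mm radius.
- gauge: gauge post fixed beside the pulley; origin on the table top 140 mm from the spindle axis, x level and away from the spindle. Head 50 mm (x) by 94 mm (y), top 100 mm high. Its sprung pointer presses on the rim along -x: about 4 N on the plain rim, evenly rising to 12 N on the crest. The swell adds up to about 4 N to the push at the handle as it climbs, some 1 N on the crest, then takes off about 3 N.
- dial (a point): middle of the white dial, 36 mm across, on top of the gauge head, 105 mm above the table; its black needle turns anticlockwise (seen from above) by 0.32 rad for each mm that the pointer is pushed back, about 1 rad in all
- mark_top (a point): middle of the top of the mark key: a black round push key 28 mm in diameter on the gauge's head, 22 mm to -y of the head's middle; its top is 126 mm above the table when up. It is pressed straight down; spring 2.4 N at first touch to 8 N at the bottom of its 10 mm stroke, and it springs back.
- mark (a joint): travel of the mark key in m: 0 up, 0.010 fully down
- wrench: wrench 170 mm long lying beside the stand
- screwdriver: screwdriver 180 mm long lying beside the stand
- bearing: steel bearing ring, 52 mm across, 15 mm high, lying beside the stand
- fitting: brass pipe fitting, 52 mm across, 35 mm high, standing beside the stand

How it is judged:
On the way, in this order (a step that is already met when the one before it is completed fails the run):
1. the crest of the swell is under the pointer (contact force between pulley and gauge above 10.5 N), for 0.2 s.
2. the mark key is pressed well down while the crest is under the pointer (value of joint mark above 0.006 m and contact force between pulley and gauge above 10.5 N), for 0.1 s.
At the end, for the whole second after the job is handed in: The pulley rests with the crest of its swell under the pointer (pointer pressed with more than 10.5 N of about 12 N, that is within about 6 degrees of the crest), the mark key has been pressed at least 6 mm down there, and is up again (less than 2 mm down) (contact force between pulley and gauge above 10.5 N and value of joint mark below 0.002 m and angular speed of pulley below 0.05 rad/s); the robot touches nothing.
It fails at once if the mark key is pressed (over 4 mm) while the high spot is not under the pointer (value of joint mark above 0.004 m and contact force between pulley and gauge below 9.8 N).
It fails at once if the pulley is spun fast (over 2 rad/s) (angular speed of pulley above 2 rad/s).
It fails at once if the gauge or its key is pushed with more than 25 N (contact force between any of the fingers, the arm and gauge above 25 N).
It fails at once if a thing lying round the stand is moved by more than 30 mm (distance of any of wrench, screwdriver, bearing, fitting from where it was at the start of the episode above 0.03 m).
It also fails if it takes over 72 s, if anything falls off the work surface, if the arm or the gripper's body presses on something with over 40 N, if the wrist force passes 120 N, or if a joint passes its speed limit or range.

## Working session

There is one attempt and no reset: what is moved stays moved. The work goes in short steps, Python scripts to look and compute and a shell command to move; the robot and the scene stay as the last step left them, time stands still between calls to the robot, and variables do not carry over. Pictures are saved under pics/ and viewed, about 8 in all and at most 12, crops included, and the job is handed in when it is done.

```bash
mkdir -p pics; cat > h.py <<'E'
import numpy as np, cv2
from bench import get_state, eyes, job
def ray(cam,u,v):
    p=eyes.camera_params(cam);K=np.array(p["camera_matrix"]);T=np.array(p["pose"])
    x=cv2.undistortPoints(np.array([[[u,v]]],float),K,np.array([p["k1"],0,0,0.]))[0,0]
    return T[:3,3],T[:3,:3]@np.array([x[0],x[1],1.])
def at_z(cam,u,v,z):
    o,d=ray(cam,u,v); return o+d*(z-o[2])/d[2]
def at_depth(cam,u,v,dep):
    o,d=ray(cam,u,v); return o+d*dep
def proj(cam,P):
    p=eyes.camera_params(cam);K=np.array(p["camera_matrix"]);T=np.linalg.inv(np.array(p["pose"]))
    P=np.atleast_2d(P);q=(T[:3,:3]@P.T).T+T[:3,3];x=q[:,:2]/q[:,2:]
    x=x*(1+p["k1"]*(x**2).sum(1,keepdims=True)); return x@K[:2,:2].T+K[:2,2]
def tri(a,b):
    (o1,d1),(o2,d2)=ray(*a),ray(*b)
    s=np.linalg.lstsq(np.c_[d1,-d2],o2-o1,rcond=None)[0]
    p,q=o1+s[0]*d1,o2+s[1]*d2; return (p+q)/2,np.linalg.norm(p-q)
E
python3 - <<'E'
from h import *
ims=[]
for c in("top","side"):
    im,d=eyes.get_image(c);np.savez(f"pics/{c}0.npz",im=im,d=d);cv2.imwrite(f"pics/{c}0.png",im[...,::-1])
    p=eyes.camera_params(c);print(c,p)
s=get_state();print(s)
E
```

```text
top {'camera_matrix': array([[399.20246192,   0.        , 279.86942969],
       [  0.        , 399.20246192, 213.35055465],
       [  0.        ,   0.        ,   1.        ]]), 'k1': -0.01963858356861601, 'pose': array([[-0.01837914, -0.98642858,  0.16315904,  0.41659071],
       [-0.99877444,  0.01061317, -0.0483423 ,  0.05599452],
       [ 0.04595459, -0.16384757, -0.98541471,  0.7524081 ],
       [ 0.        ,  0.        ,  0.        ,  1.        ]])}
side {'camera_matrix': array([[383.72512275,   0.        , 278.64683054],
       [  0.        , 383.72512275, 212.40217005],
       [  0.        ,   0.        ,   1.        ]]), 'k1': -0.07390271053150645, 'pose': array([[-0.91647983, -0.26479691,  0.29991219,  0.30907275],
       [-0.39993533,  0.62657919, -0.66891722,  0.5103244 ],
       [-0.01079152, -0.73299462, -0.68014883,  0.60392202],
       [ 0.        ,  0.        ,  0.        ,  1.        ]])}
{'time': 0.1, 'joint_positions': array([ 1.15705375,  0.32178861, -0.07010073,  1.45158703,  0.02259476,
        1.37082062, -0.05689743]), 'qd': array([-1.29399653e-04, -7.25671709e-04, -1.06970983e-03, -2.62418032e-03,
        5.72640851e-05,  5.48065931e-04,  5.22859793e-04]), 'joint_torque': array([-1.75539794e-04, -4.92571199e+01, -4.05704593e-01, -3.13399351e+01,
       -6.42552017e-02,  3.94243898e-02,  6.61015997e-05]), 'position': array([ 0.26944018, -0.59095207,  0.22152814]), 'tool_rot': array([-3.06825302e+00, -6.66636453e-01,  7.36001097e-04]), 'ft_force': array([ 0.76377044, -0.00248231,  0.27659105]), 'torque': array([-0.0009249 ,  0.0004177 , -0.00235721]), 'grip_width': 0.9974908282364187}
```

View pics/top0.png

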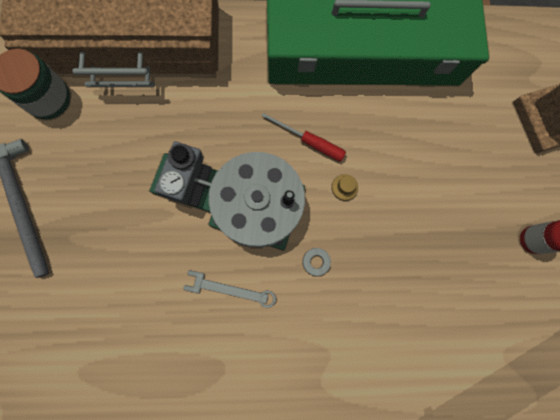

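View pics/side0.png

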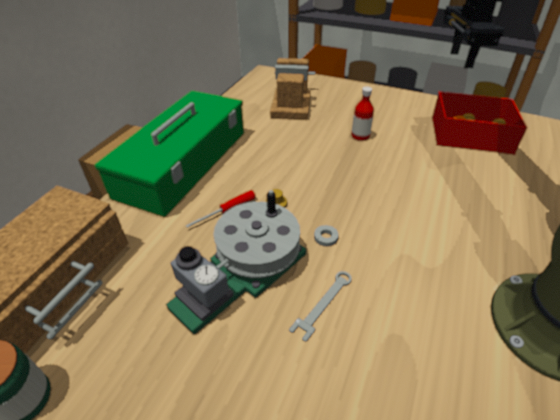

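The top view shows the hub at about (258,197), handle top (290,197), key (180,155) and dial (172,182). In the side view they are at (257,228), (271,196), (187,256) and (206,274). Next I triangulate these points.

```bash
python3 - <<'E'
from h import *
pts=dict(handle=((290,195),(271,195)),key=((180,154),(187,254)),dial=((172,182),(206,274)),hub=((258,196),(257,227)))
R={}
for k,(a,b) in pts.items(): 
    p,e=tri(("top",*a),("side",*b)); R[k]=p; print(k,p.round(4),round(e,4))
T=np.load("pics/top0.npz");S=np.load("pics/side0.npz")
for k,(a,b) in pts.items():
    print(k,at_depth("top",*a,T["d"][a[1],a[0]]).round(4),at_depth("side",*b,S["d"][b[1],b[0]]).round(4))
a=cv2.resize(T["im"][125:255,140:320],None,fx=4,fy=4,interpolation=cv2.INTER_CUBIC)
cv2.imwrite("pics/t1.png",a[...,::-1])
b=cv2.resize(S["im"][180:320,165:305],None,fx=4,fy=4,interpolation=cv2.INTER_CUBIC)
cv2.imwrite("pics/s1.png",b[...,::-1])
E
```

```text
handle [0.5487 0.0091 0.1338] 0.0008
key [0.6226 0.1869 0.1187] 0.0019
dial [0.579  0.2017 0.1044] 0.0015
hub [0.5561 0.06   0.0922] 0.0002
handle [0.5464 0.0097 0.1431] [0.5466 0.0145 0.1388]
key [0.6191 0.185  0.1264] [0.6173 0.1935 0.1285]
dial [0.5778 0.2011 0.1062] [0.5789 0.2028 0.106 ]
hub [0.5541 0.0599 0.1011] [0.5511 0.0691 0.1025]
```

View pics/t1.png

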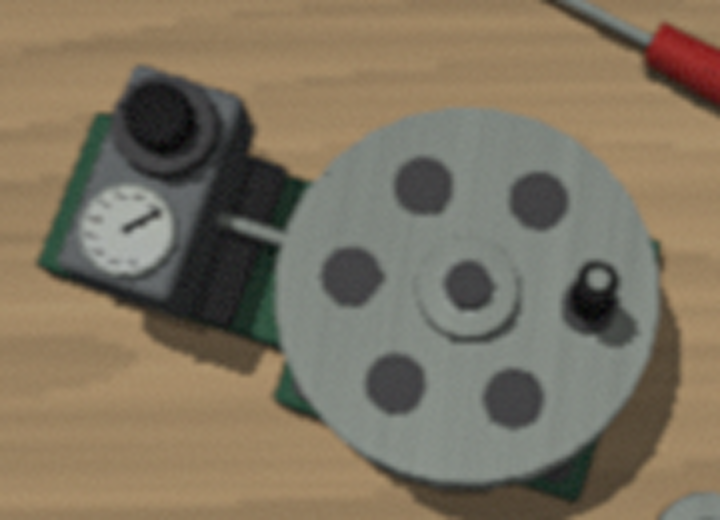

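View pics/s1.png

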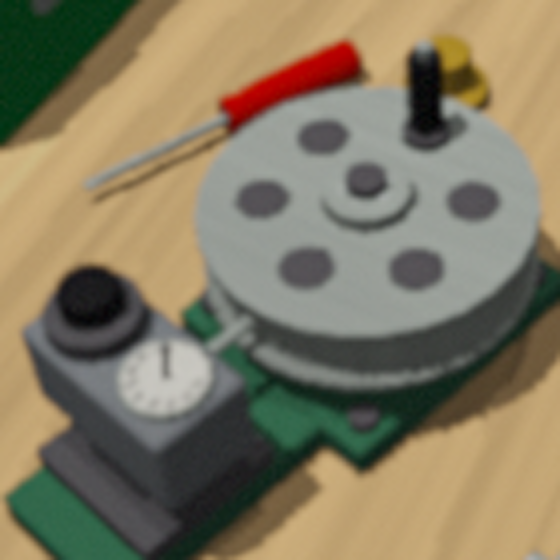

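```bash
cat >> h.py <<'E'
from scipy.spatial.transform import Rotation as Ro
def plan(target,yaw=None):
    """units along tool axes from the measured pose; turn units for tool y at world angle yaw (deg)"""
    s=get_state();R=Ro.from_rotvec(s["tool_rot"]).as_matrix()
    y=np.degrees(np.arctan2(R[1,1],R[0,1])); t=0
    if yaw is not None:
        t=-(((yaw-y+90)%180)-90)/5
        R=R@Ro.from_euler('z',t*5,degrees=True).as_matrix()
    print("pos",s["position"].round(4),"yaw",y.round(2),"z",R[:,2].round(3),"turn",round(t,3),"shift",(R.T@(np.array(target)-s["position"])/.04).round(3),"t",round(s["time"],2))
E
python3 - <<'E'
from h import *
pts=dict(handle=((289.5,194.5),(271,192.5)),key=((180,154.2),(187.7,253.2)),dial=((171.5,182.5),(206.5,274.2)),hub=((257.2,196.2),(256.7,225)))
Z=dict(handle=.139,key=.126,dial=.105,hub=.095)
R={}
for k,(a,b) in pts.items():
    p,e=tri(("top",*a),("side",*b)); 
    q=(at_z("top",*a,Z[k]),at_z("side",*b,Z[k]));R[k]=(q[0]+q[1])[:2]/2; print(k,p.round(4),round(e,4),q[0][:2].round(4),q[1][:2].round(4))
h=R["handle"]-R["hub"]; g=R["key"]+(R["dial"]-R["key"])*22/46-R["hub"];u=R["dial"]-R["key"]
print("crank r",np.linalg.norm(h),"az",np.degrees(np.arctan2(*h[::-1])),"gauge r",np.linalg.norm(g),np.degrees(np.arctan2(*g[::-1])),"keydial",np.linalg.norm(u),np.degrees(np.arctan2(*u[::-1])))
S=np.load("pics/side0.npz")["d"]
for uv in((365,95),(363,125),(478,105),(440,105),(519,105),(292,65),(220,100)):print(uv,at_depth("side",*uv,S[uv[1],uv[0]]).round(3))
plan([*R["handle"],.20],-18.6)
E
```

```text
handle [0.5479 0.0104 0.1412] 0.0007 [0.5481 0.0102] [0.5495 0.0081]
key [0.6214 0.1864 0.1208] 0.0015 [0.6189 0.185 ] [0.6188 0.19  ]
dial [0.5777 0.2023 0.1052] 0.0011 [0.5773 0.2021] [0.5785 0.2022]
hub [0.5549 0.0615 0.0991] 0.0015 [0.555  0.0613] [0.5576 0.0579]
crank r 0.05105486554208133 az -98.52793577611769 gauge r 0.1415692851164831 72.34842453837294 keydial 0.043563234503177596 160.32079223233896
(365, 95) [ 0.486 -0.463  0.139]
(363, 125) [ 0.477 -0.448  0.057]
(478, 105) [ 0.18  -0.7    0.063]
(440, 105) [ 0.29  -0.605  0.084]
(519, 105) [-0.054 -1.327 -0.18 ]
(292, 65) [ 0.754 -0.601  0.129]
(220, 100) [ 0.861 -0.332  0.113]
pos [ 0.2694 -0.591   0.2215] yaw -65.48 z [-0.001  0.002 -1.   ] turn -9.377 shift [16.445  1.834  0.557] t 0.1
```

```bash
python3 -m jog '[[[0.6,0,0,0,-1],[0.6,0,0,0,-1],[0.6,0,0,0,-1],[0.6,0,0,0,-1],[0.6,0,0,0,-1],[0.6,0,0,0,-1],[0.6,0,0,0,-1],[0.6,0,0,0,-1],[0.6,0,0,0,-1],[0.6,0,0,0,-0.4]]]' 15
python3 -m jog '[[[0.6,0.9,0.1,0,0],[0.6,0.9,0.1,0,0],[0.6,0.9,0.1,0,0],[0.6,0.9,0.1,0,0],[0.6,0.9,0.1,0,0],[0.6,0.9,0.1,0,0],[0.6,0.9,0.1,0,0],[0.6,0.9,0.1,0,0],[0.6,0.9,0.1,0,0],[0.6,0.9,0.1,0,0]]]'
python3 -c "
from h import *
plan([.5487,.0092,.20],-18.6)"
```

```text
time: 1.35
position: [0.2695, -0.5912, 0.222]
tool_rot: [-2.548, -1.836, -0.0]
ft_force: [0.3, -0.3, -0.1]
grip_width: 0.601
time: 2.6
position: [0.422, -0.2615, 0.2225]
tool_rot: [2.55, 1.835, -0.0]
ft_force: [0.7, -0.1, 0.3]
grip_width: 0.6
pos [ 0.422  -0.2615  0.2225] yaw -18.53 z [-0. -0. -1.] turn 0.014 shift [7.425 0.843 0.561] t 2.6
```

```bash
python3 -m jog '[[[0.6,0.9,0.1,0,0],[0.6,0.9,0.1,0,0],[0.6,0.9,0.1,0,0],[0.6,0.9,0.1,0,0],[0.6,0.9,0.1,0,0],[0.6,0.9,0.1,0,0],[0.6,0.9,0.1,0,0],[0.6,0.9,0.1,0,0],[0.6,0.2,0.04,0,0],[0.6,0,0,0,0]]]'
python3 -c "
from h import *
plan([.5487,.0092,.103],-18.6)
for c in('top','side'):
    im,d=eyes.get_image(c);np.savez(f'pics/{c}1.npz',im=im,d=d)
    cv2.imwrite(f'pics/{c}1.png',im[...,::-1])
a=np.hstack([cv2.imread('pics/top1.png')[100:300,100:400],cv2.imread('pics/side1.png')[120:320,150:400]])
cv2.imwrite('pics/v1.png',cv2.resize(a,None,fx=1.45,fy=1.45))"
```

```text
time: 3.85
position: [0.5473, 0.0072, 0.2223]
tool_rot: [-2.549, -1.836, 0.001]
ft_force: [0.1, -0.5, -0.1]
grip_width: 0.598
pos [0.5473 0.0072 0.2223] yaw -18.47 z [-0.001 -0.    -1.   ] turn 0.027 shift [0.061 0.019 2.981] t 3.85
```

View pics/v1.png

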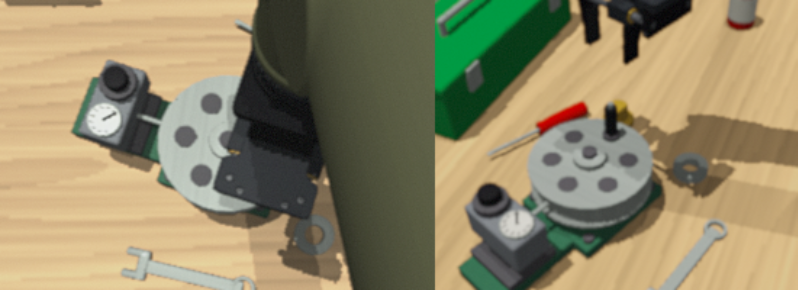

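Both views show the dial clear of the arm. The gripper is above the handle, so I'll write the needle reader, then go down and grip.

```bash
cat > dial.py <<'E'
from h import *
import sys
C=np.array([.5778,.2022]);N=72
def read(c,im):
    g=(np.arange(N)-N/2+.5)*.0005; X,Y=np.meshgrid(g,g)
    P=np.c_[(C[0]-Y.ravel()),(C[1]-X.ravel()),np.full(N*N,.105)]  # up=+x, right=-y like the top view
    m=proj(c,P).astype(np.float32).reshape(N,N,2)
    w=cv2.remap(im,m[...,0],m[...,1],cv2.INTER_CUBIC)
    G=w.astype(float).mean(2); white=(G>np.percentile(G,60)*.9)
    # recentre on hull of bright disc
    cs=cv2.findContours((white*255).astype(np.uint8),cv2.RETR_EXTERNAL,cv2.CHAIN_APPROX_NONE)[0]
    (cx,cy),r=cv2.minEnclosingCircle(max(cs,key=cv2.contourArea))
    ii,jj=np.mgrid[:N,:N];dx,dy=(jj-cx)*.5,-(ii-cy)*.5;R=np.hypot(dx,dy)
    dark=np.clip(np.percentile(G,75)-G,0,None)*((R>3)&(R<11))
    th=np.arange(0,360,2);s=[]
    for t in np.radians(th):
        k=np.arange(3,10.5,.5);s.append(cv2.remap(dark.astype(np.float32),(cx+k/.5*np.cos(t)).astype(np.float32)[None],(cy-k/.5*np.sin(t)).astype(np.float32)[None],cv2.INTER_LINEAR).sum())
    s=np.array(s);i=s.argmax();near=np.cos(np.radians(th-th[i]))>np.cos(np.radians(25));z=(s*near*np.exp(1j*np.radians(th))).sum()
    return np.degrees(np.angle(z)),r*.5,s.max()/np.median(s),w,(cx,cy)
def look(save=None):
    s=get_state();o=[]
    for c in("top","side"):
        im=eyes.get_image(c)[0];a,r,q,w,ctr=read(c,im);o.append(f"{c} {a:.0f} deg (r{r:.0f} q{q:.1f})")
    print(round(s["time"],2),s["position"].round(4),"F",s["ft_force"].round(1),"grip",round(s["grip_width"],3),*o,flush=True)
if __name__=="__main__": look()
E
python3 - <<'E'
from dial import *
for c in("top","side"):
    for k in(0,1):
        a,r,q,w,ctr=read(c,np.load(f"pics/{c}{k}.npz")["im"]);print(c,k,a,r,q,ctr)
E
python3 -m jog '[[[0.6,0.06,0.02,0.3,0],[0.6,0,0,0.3,0],[0.6,0,0,0.4,0],[0.6,0,0,0.4,0],[0.6,0,0,0.4,0],[0.6,0,0,0.4,0],[0.6,0,0,0.4,0],[0.6,0,0,0.4,0],[0.6,0,0,0,0],[0.6,0,0,0,0]]]'
python3 -m jog '[[[0.35,0,0,0,0],[0.3,0,0,0,0],[0.25,0,0,0,0],[0.2,0,0,0,0],[0.15,0,0,0,0],[0.1,0,0,0,0],[0.1,0,0,0,0],[0.1,0,0,0,0]]]' 15
python3 dial.py
```

```text
top 0 29.798836757698048 18.10601043701172 61.21795 (34.187896728515625, 34.633758544921875)
top 1 28.01227059495712 18.329633712768555 113.622375 (34.1356315612793, 34.40778732299805)
side 0 27.757545843659187 18.469619750976562 38.33293 (36.5, 30.5)
side 1 29.195957781969103 18.666893005371094 37.198376 (36.921653747558594, 30.531339645385742)
time: 5.2
position: [0.5494, 0.0095, 0.1029]
tool_rot: [2.549, 1.836, 0.001]
ft_force: [0.4, -0.8, -0.6]
grip_width: 0.602
time: 6.2
position: [0.5484, 0.0096, 0.1025]
tool_rot: [-2.549, -1.835, 0.002]
ft_force: [-4.8, -0.2, 3.8]
grip_width: 0.201
6.2 [0.5484 0.0096 0.1025] F [-4.8 -0.2  3.8] grip 0.201 top 29 deg (r18 q115.0) side 26 deg (r19 q34.3)
```

The handle is held and the needle reads 28° on the plain rim, so the crest should read about 101°. I need a table of arc steps along the tool axes, 4° per row.

```bash
python3 - <<'E'
from h import *
s=get_state();R=Ro.from_rotvec(s["tool_rot"]).as_matrix()
hub=np.array([.556,.060]);h=s["position"][:2]-hub;th=np.degrees(np.arctan2(h[1],h[0]));print(th,np.linalg.norm(h))
f=lambda t:.052*np.r_[np.cos(np.radians(t)),np.sin(np.radians(t)),0]
for k in range(0,360,8):
    d=R.T@(f(th+k+8)-f(th+k))/.04/2; print(k,"%.3f,%.3f"%tuple(d[:2]),end=" | ")
E
```

```text
-98.54173018740744 0.05100901267700984
0 0.022,0.088 | 8 0.034,0.084 | 16 0.045,0.079 | 24 0.056,0.072 | 32 0.065,0.063 | 40 0.073,0.053 | 48 0.080,0.043 | 56 0.085,0.031 | 64 0.089,0.019 | 72 0.090,0.006 | 80 0.090,-0.006 | 88 0.089,-0.019 | 96 0.085,-0.031 | 104 0.080,-0.042 | 112 0.073,-0.053 | 120 0.065,-0.063 | 128 0.056,-0.071 | 136 0.045,-0.078 | 144 0.034,-0.084 | 152 0.022,-0.088 | 160 0.010,-0.090 | 168 -0.003,-0.091 | 176 -0.016,-0.089 | 184 -0.028,-0.086 | 192 -0.040,-0.082 | 200 -0.051,-0.075 | 208 -0.061,-0.067 | 216 -0.069,-0.058 | 224 -0.077,-0.048 | 232 -0.083,-0.037 | 240 -0.087,-0.025 | 248 -0.090,-0.013 | 256 -0.091,-0.000 | 264 -0.090,0.013 | 272 -0.087,0.025 | 280 -0.083,0.037 | 288 -0.077,0.048 | 296 -0.070,0.058 | 304 -0.061,0.067 | 312 -0.051,0.075 | 320 -0.040,0.081 | 328 -0.028,0.086 | 336 -0.016,0.089 | 344 -0.003,0.091 | 352 0.009,0.090 |
```

```bash
python3 -m jog '[[[0.1,0.022,0.088,0,0],[0.1,0.022,0.088,0,0],[0.1,0.034,0.084,0,0],[0.1,0.034,0.084,0,0]]]' >/dev/null; python3 dial.py
python3 -m jog '[[[0.1,0.045,0.079,0,0],[0.1,0.045,0.079,0,0],[0.1,0.056,0.072,0,0],[0.1,0.056,0.072,0,0]]]' >/dev/null; python3 dial.py
```

```text
6.8 [0.5628 0.0096 0.1025] F [-6.4  0.8  6.3] grip 0.204 top 29 deg (r18 q111.7) side 28 deg (r19 q34.9)
7.4 [0.5765 0.0135 0.1025] F [-6.5  1.4  5.3] grip 0.201 top 29 deg (r18 q102.6) side 26 deg (r19 q36.1)
```

```bash
python3 -m jog '[[[0.1,0.065,0.063,0,0],[0.1,0.065,0.063,0,0],[0.1,0.073,0.053,0,0],[0.1,0.073,0.053,0,0]]]' >/dev/null; python3 dial.py
python3 -m jog '[[[0.1,0.08,0.043,0,0],[0.1,0.08,0.043,0,0],[0.1,0.085,0.031,0,0],[0.1,0.085,0.031,0,0]]]' >/dev/null; python3 dial.py
python3 -m jog '[[[0.1,0.089,0.019,0,0],[0.1,0.089,0.019,0,0],[0.1,0.09,0.006,0,0],[0.1,0.09,0.006,0,0]]]' >/dev/null; python3 dial.py
```

```text
8.0 [0.5884 0.0208 0.1025] F [-7.8  1.7  6.3] grip 0.2 top 29 deg (r18 q117.8) side 26 deg (r19 q39.8)
8.6 [0.5978 0.0308 0.1025] F [-9.7  0.1  7.7] grip 0.2 top 29 deg (r18 q131.1) side 26 deg (r19 q35.4)
9.2 [0.6041 0.0426 0.1025] F [-10.   -2.4   8.5] grip 0.203 top 29 deg (r18 q120.8) side 26 deg (r19 q37.1)
```

```bash
python3 -m jog '[[[0.1,0.09,-0.01,0,0],[0.1,0.09,-0.01,0,0],[0.1,0.089,-0.022,0,0],[0.1,0.089,-0.022,0,0]]]' >/dev/null; python3 dial.py
python3 -m jog '[[[0.1,0.085,-0.033,0,0],[0.1,0.085,-0.033,0,0],[0.1,0.08,-0.044,0,0],[0.1,0.08,-0.044,0,0]]]' >/dev/null; python3 dial.py
python3 -m jog '[[[0.1,0.073,-0.053,0,0],[0.1,0.073,-0.053,0,0],[0.1,0.065,-0.063,0,0],[0.1,0.065,-0.063,0,0]]]' >/dev/null; python3 dial.py
```

```text
9.8 [0.6072 0.0553 0.1025] F [-6.8 -5.3  7.7] grip 0.201 top 29 deg (r18 q122.6) side 29 deg (r19 q38.8)
10.4 [0.6069 0.0686 0.1025] F [-4.4 -6.4  3.9] grip 0.203 top 29 deg (r18 q118.3) side 26 deg (r19 q38.3)
11.0 [0.6031 0.0819 0.1026] F [-0.1 -6.3  2.3] grip 0.209 top 29 deg (r18 q102.0) side 26 deg (r19 q37.1)
```

```bash
python3 -m jog '[[[0.1,0.06,-0.068,0,0],[0.1,0.06,-0.068,0,0],[0.1,0.049,-0.076,0,0],[0.1,0.049,-0.076,0,0]]]' >/dev/null; python3 dial.py
python3 -m jog '[[[0.1,0.038,-0.082,0,0],[0.1,0.038,-0.082,0,0],[0.1,0.027,-0.087,0,0],[0.1,0.027,-0.087,0,0]]]' >/dev/null; python3 dial.py
```

```text
11.6 [0.595  0.0949 0.1026] F [ 1.6 -5.8  1.2] grip 0.201 top 29 deg (r18 q107.4) side 26 deg (r19 q39.9)
12.2 [0.5857 0.1035 0.1026] F [ 5.9 -5.9 -3. ] grip 0.201 top 91 deg (r18 q108.6) side 82 deg (r19 q22.0)
```

The swell shows between 41° and 55° of handle azimuth, and the needle is now at 91° and rising. From here I go on in 2° steps.

```bash
python3 -m jog '[[[0.1,0.013,-0.043,0,0]]]' >/dev/null; python3 dial.py
python3 -m jog '[[[0.1,0.011,-0.044,0,0]]]' >/dev/null; python3 dial.py
python3 -m jog '[[[0.1,0.010,-0.044,0,0]]]' >/dev/null; python3 dial.py
python3 -m jog '[[[0.1,0,0,0,0]]]' >/dev/null; python3 dial.py
```

```text
12.43 [0.583  0.1053 0.1026] F [ 4.1 -5.9 -0.9] grip 0.199 top 90 deg (r18 q105.5) side 82 deg (r19 q21.7)
12.65 [0.5814 0.1063 0.1026] F [ 2.5 -5.8 -0.4] grip 0.203 top 87 deg (r18 q58.3) side 79 deg (r19 q23.8)
12.88 [0.5794 0.1074 0.1026] F [ 1.9 -6.9  0.1] grip 0.202 top 56 deg (r19 q172.3) side 71 deg (r19 q25.6)
13.1 [0.5784 0.1079 0.1026] F [-0.4 -4.8  3. ] grip 0.198 top 44 deg (r19 q244.5) side 69 deg (r19 q27.4)
```

```bash
python3 -m jog '[[[0.1,-0.006,0.045,0,0],[0.1,-0.008,0.045,0,0],[0.1,0,0,0,0]]]' >/dev/null; python3 dial.py
python3 -m jog '[[[0.1,-0.010,0.044,0,0],[0.1,0,0,0,0]]]' >/dev/null; python3 dial.py
python3 -m jog '[[[0.1,-0.011,0.044,0,0],[0.1,0,0,0,0]]]' >/dev/null; python3 dial.py
```

```text
13.57 [0.5784 0.1078 0.1024] F [-9.9 -3.9  8.1] grip 0.202 top 65 deg (r19 q93.6) side 69 deg (r19 q26.7)
13.93 [0.5795 0.1073 0.1025] F [-9.6 -3.5  8.6] grip 0.205 top 74 deg (r18 q79.6) side 74 deg (r19 q28.0)
14.28 [0.5812 0.1064 0.1024] F [-9.6 -3.   8.4] grip 0.204 top 88 deg (r18 q90.5) side 79 deg (r19 q23.7)
```

```bash
python3 -m jog '[[[0.1,-0.012,0.043,0,0],[0.1,0,0,0,0]]]' >/dev/null; python3 dial.py
python3 -m jog '[[[0.1,-0.012,0.043,0,0],[0.1,0,0,0,0]]]' >/dev/null; python3 dial.py
python3 -c "
from h import *
im=eyes.get_image('side')[0];t=eyes.get_image('top')[0]
a=np.hstack([cv2.resize(x,(400,400),interpolation=cv2.INTER_CUBIC) for x in(im[245:305,175:235],t[150:210,145:205])])
cv2.imwrite('pics/v2.png',a[...,::-1])"
```

```text
14.62 [0.583  0.1053 0.1025] F [-8.9 -3.6  7.8] grip 0.199 top 90 deg (r18 q97.9) side 82 deg (r19 q21.8)
14.97 [0.5848 0.1041 0.1025] F [-8.4 -2.9  7.3] grip 0.2 top 91 deg (r18 q111.7) side 82 deg (r19 q23.1)
```

View pics/v2.png

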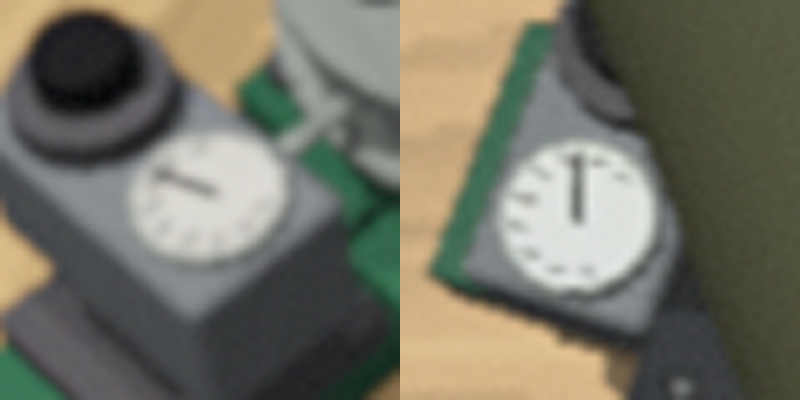

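```bash
python3 -m jog '[[[0.1,-0.014,0.043,0,0],[0.1,0,0,0,0]]]' >/dev/null; python3 dial.py
python3 -m jog '[[[0.1,-0.014,0.043,0,0],[0.1,0,0,0,0]]]' >/dev/null; python3 dial.py
python3 -m jog '[[[0.1,-0.016,0.042,0,0],[0.1,0,0,0,0]]]' >/dev/null; python3 dial.py
```

```text
15.43 [0.5866 0.1028 0.1025] F [-6.2 -3.8  6.3] grip 0.202 top 88 deg (r18 q90.8) side 79 deg (r19 q23.4)
15.78 [0.5884 0.1014 0.1025] F [-5.9 -3.3  6. ] grip 0.2 top 76 deg (r18 q101.4) side 71 deg (r19 q24.6)
16.12 [0.59   0.1001 0.1025] F [-5.1 -3.   5.6] grip 0.199 top 69 deg (r18 q135.0) side 64 deg (r19 q41.3)
```

Both flanks agree that the crest is at a handle azimuth of about 57°, with the TCP near (0.584, 0.1046). I'll go back there in steps.

```bash
python3 -m jog '[[[0.1,0.016,-0.042,0,0],[0.1,0.016,-0.042,0,0],[0.1,0.016,-0.042,0,0],[0.1,0,0,0,0]]]' >/dev/null; python3 dial.py
python3 -m jog '[[[0.1,0.014,-0.043,0,0],[0.1,0.014,-0.043,0,0],[0.1,0,0,0,0]]]' >/dev/null; python3 dial.py

```

```text
16.73 [0.5897 0.1003 0.1026] F [ 4.4 -8.  -0.8] grip 0.202 top 69 deg (r18 q105.4) side 66 deg (r19 q40.1)
17.2 [0.5866 0.1028 0.1026] F [ 2.8 -6.7 -0.4] grip 0.201 top 88 deg (r18 q102.1) side 79 deg (r19 q23.6)
```

Another 3.5° forward, then I'll unwind the elastic load by about 2.5° and check.

```bash
python3 -m jog '[[[0.1,0.013,-0.043,0,0],[0.1,0.010,-0.033,0,0],[0.1,0,0,0,0]]]' >/dev/null; python3 dial.py
python3 -m jog '[[[0.1,-0.012,0.043,0,0],[0.1,0,0,0,0]]]' >/dev/null; python3 dial.py

```

```text
17.68 [0.5834 0.1051 0.1026] F [ 1.5 -7.   0.2] grip 0.199 top 90 deg (r18 q77.5) side 82 deg (r19 q21.7)
18.02 [0.5833 0.1052 0.1025] F [-3.3 -5.6  4. ] grip 0.2 top 90 deg (r18 q101.1) side 82 deg (r19 q21.6)
```

```bash
python3 -m jog '[[[0.3,0,0,0,0],[0.4,0,0,0,0],[0.5,0,0,0,0],[0.5,0,0,0,0]]]' >/dev/null; python3 dial.py
python3 -m jog '[[[0.5,0,0,-0.3,0],[0.5,0,0,-0.5,0],[0.5,0,0,-0.8,0],[0.3,0,0,-0.8,0],[0,0,0,0,0],[0,0,0,0,0],[0,0,0,0,0],[0,0,0,0,0]]]'; python3 dial.py
python3 -c "
from h import *
plan([.619,.187,.16],-18.6)
im=eyes.get_image('side')[0];cv2.imwrite('pics/v3.png',cv2.resize(im[120:330,120:400],None,fx=2.8,fy=2.8,interpolation=cv2.INTER_CUBIC)[...,::-1])"
```

```text
18.62 [0.5827 0.1085 0.1025] F [-0.4 -0.5  0.6] grip 0.481 top 88 deg (r18 q51.8) side 82 deg (r19 q22.6)
time: 19.73
position: [0.5822, 0.108, 0.1976]
tool_rot: [-2.549, -1.835, 0.002]
ft_force: [-0.2, -0.1, 0.2]
grip_width: 0.043
19.73 [0.5822 0.108  0.1976] F [-0.2 -0.1  0.2] grip 0.043 top -145 deg (r25 q1.7) side 82 deg (r19 q21.8)
pos [0.5824 0.1081 0.1979] yaw -18.48 z [-0.001 -0.    -1.   ] turn 0.023 shift [2.163 0.239 0.947] t 19.82
```

View pics/v3.png

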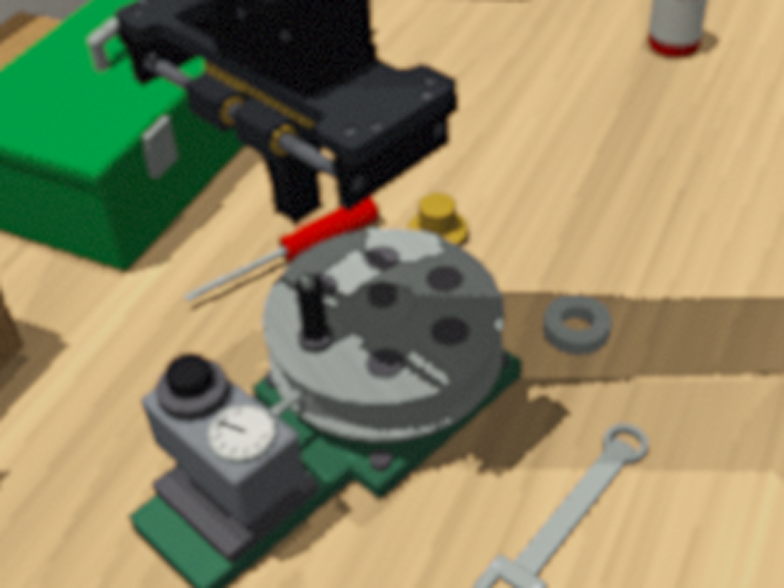

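The pulley stayed on the crest after release. The gripper is lifted and shut, so I'll go over the key.

```bash
python3 -m jog '[[[0,0.43,0.05,0,0],[0,0.43,0.05,0,0],[0,0.43,0.05,0,0],[0,0.43,0.05,0,0],[0,0.44,0.04,0,0],[0,0,0,0.4,0],[0,0,0,0.5,0],[0,0,0,0.4,0],[0,0,0,0.2,0],[0,0,0,0,0]]]'; python3 dial.py
python3 -c "
from h import *
plan([.619,.187,.12],-18.6)
im=eyes.get_image('side')[0];cv2.imwrite('pics/v4.png',cv2.resize(im[150:300,120:270],None,fx=4,fy=4,interpolation=cv2.INTER_CUBIC)[...,::-1])"
```

```text
time: 21.12
position: [0.6188, 0.1864, 0.1377]
tool_rot: [-2.55, -1.835, 0.002]
ft_force: [0.1, -1.0, -0.1]
grip_width: 0.006
21.12 [0.6188 0.1864 0.1377] F [ 0.1 -1.  -0.1] grip 0.006 top -133 deg (r25 q2.0) side 31 deg (r17 q955.9)
pos [0.6195 0.187  0.139 ] yaw -18.51 z [ 0.001  0.    -1.   ] turn 0.019 shift [-0.004 -0.013  0.476] t 21.23
```

View pics/v4.png

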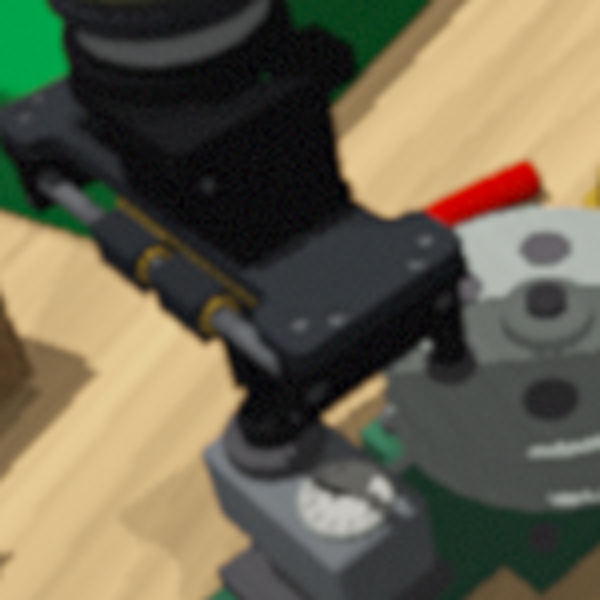

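The fingers are centred over the key. Now I press it.

```bash
python3 -m jog '[[[0,0,0,0.1,0],[0,0,0,0.1,0],[0,0,0,0.1,0],[0,0,0,0.05,0],[0,0,0,0,0]]]'; python3 -m jog '[[[0,0,0,0.04,0],[0,0,0,0.04,0],[0,0,0,0,0]]]'
```

```text
time: 21.9
position: [0.6192, 0.187, 0.1248]
tool_rot: [2.549, 1.836, -0.0]
ft_force: [-0.7, -0.9, 3.7]
grip_width: 0.009
time: 22.28
position: [0.6192, 0.187, 0.1215]
tool_rot: [2.549, 1.836, -0.0]
ft_force: [-2.3, -1.1, 4.9]
grip_width: 0.006
```

```bash
python3 -m jog '[[[0,0,0,0.05,0],[0,0,0,0.06,0],[0,0,0,0,0],[0,0,0,0,0],[0,0,0,0,0]]]'
```

```text
time: 22.9
position: [0.6192, 0.187, 0.1176]
tool_rot: [2.549, 1.835, 0.0]
ft_force: [-3.4, -1.1, 7.0]
grip_width: 0.01
```

The force (7 N, 8.2 mm) and the height (8.4 mm) agree that the key is well down. I'll let it up and retreat.

```bash
python3 -m jog '[[[0,0,0,-0.1,0],[0,0,0,-0.1,0],[0,0,0,-0.15,0],[0,0,0,-0.3,0],[0,0,0,-0.5,0],[0,0,0,-0.8,0],[0,0,0,-0.8,0],[0,-0.9,0,0,0],[0,-0.9,0,0,0],[0,-0.9,0,0,0]]]'; python3 -m jog '[[[0,-0.9,0,0,0],[0,-0.9,0,0,0],[0,-0.9,0,0,0],[0,-0.9,0,0,0],[0,0,0,0,0],[0,0,0,0,0],[0,0,0,0,0]]]'; python3 dial.py
python3 -c "
from h import *
im=eyes.get_image('side')[0];cv2.imwrite('pics/v5.png',cv2.resize(im[120:340,120:400],None,fx=2.7,fy=2.7,interpolation=cv2.INTER_CUBIC)[...,::-1])"
```

```text
time: 24.15
position: [0.5849, 0.0839, 0.2283]
tool_rot: [2.548, 1.836, 0.002]
ft_force: [0.2, 0.0, 0.2]
grip_width: -0.002
time: 25.02
position: [0.5397, -0.0502, 0.2274]
tool_rot: [2.547, 1.839, 0.001]
ft_force: [0.1, 0.4, 0.1]
grip_width: 0.001
25.02 [ 0.5397 -0.0502  0.2274] F [0.1 0.4 0.1] grip 0.001 top 91 deg (r18 q111.9) side 82 deg (r19 q22.4)
```

View pics/v5.png

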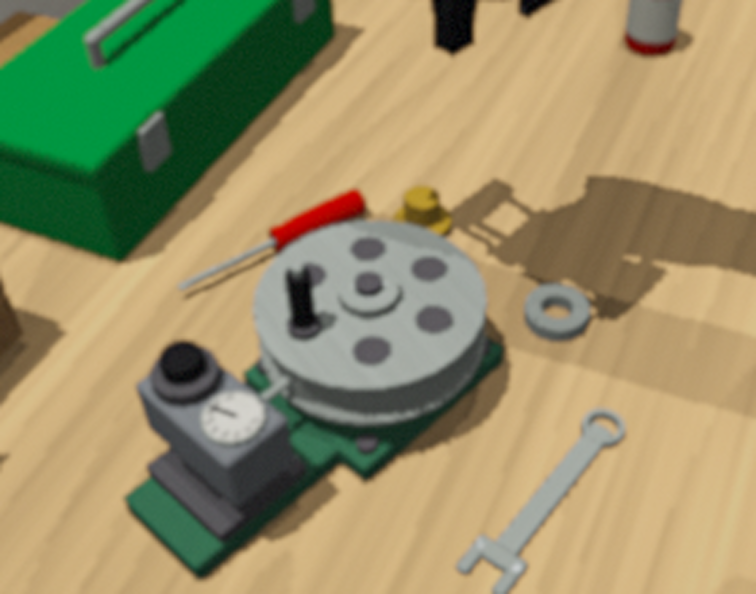

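The needle is still at its peak (91° top, 82° side), the key is up, nothing lying round the stand has moved, and the arm is clear. I'll hand it in.

```bash
python3 -c "
from bench import job
print(job.close_job())"
```

```text
the job is handed in; nothing more can be done
None
```

The job is handed in; it gives no verdict, so success rests on my own checks. The high spot of the pulley stands under the pointer, and the mark key was pressed there once and came up again.

- **Finding the crest:** I turned the pulley by its handle at about 0.6 rad/s or less. I passed over the swell both ways and took the middle between equal needle readings on its two flanks. The pulley was left within about 1° of that middle.
- **Pressing the key:** It went down about 8.3 mm. The tool height gave 8.4 mm and the 7 N force gave 8.2 mm. The dial was hidden by the gripper during the press, so I could not watch the needle then.
- **Last checks, with the arm clear:** The needle was back at its peak reading, 91° in the top view and 82° in the side view. The picture showed the key up and nothing visibly moved. The force on the tool was about zero, and the time was 25 s of the 72 allowed.
- **What disagreed:** The two cameras differ by about 9° on the needle near the peak, and I compared each only with its own readings. The needle swung about 62° in all, which fits the text's "about 1 rad" but not the 73° that 0.32 rad per mm over 4 mm would give.

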